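# Tighten the plate vise and stand the clock pillars

## Task

First turn the knob on the bench vise clockwise until its jaw has closed on the brass clock plate and the knob's slip clutch has clearly given. Then stand every movement pillar that lies on the bench upright on the brass plate, square cap up and narrow foot wholly on the plate, and see that each stays standing without wobble. Leave the mallet, broach handle, punch and clock wheel where they lie.

Things in the scene. Friction and masses are not known exactly. Their poses are not given: they have to be found in the camera images.
- plate (a point): centre of the top face of the brass clock plate lying level in the low cast iron vise, 56 mm above the bench; plate 130 mm (x) by 250 mm (y), 6 mm thick. z is up, +y points to the fixed jaw, -y to the moving jaw and the knob. The jaws' tops are 3 mm below the plate's top. The vise is fixed to the bench
- knob (a point): grip point of the aluminium torque-limiting knob on the vise's housing, on its upright axis, 104 mm above the bench, 235 mm to -y of the plate's centre: a bar 54 mm long (this point's x), 16 mm thick (its y), 34 mm tall, on a 48 mm disc; the bar reaches 12 mm above this point and 22 mm below. Clockwise from above tightens; it stays where it is left
- screw (a joint): angle in rad that the vise's drive has been turned; grows as the knob is turned clockwise from above; starts between 0.4 and 1.6 (jaw 13 to 6 mm from the plate), and stops at 2.6, the jaw tight on the plate. Turns with about 0.03 N m
- clutch (a joint): angle in rad that the knob has slipped clockwise on the drive; 0 until the drive is stopped, then grows as the knob is turned on; slips evenly at about 0.15 N m and stays. 0.2 or more counts as clearly given
- jaw_face (a point): top middle of the gripping face of the moving steel jaw (140 mm wide); at 125 mm to -y of the plate's centre it is closed on the plate's edge. The vise's bed below the plate is 150 mm (x) by 310 mm (y) over the jaws; a 70 mm wide, 20 mm tall foot runs on to the drive housing, a block 80 (x) by 60 (y) mm, 60 mm tall, about the knob's axis
- pillar1_cap (a point): a lying pillar, 120 mm long, 0.35 kg: round steel foot (26 mm dia, 10 mm thick), steel shank (16 mm dia, 70 mm) and square aluminium cap (44 x 44 mm, 40 mm long). This point is the cap's centre, 100 mm from the foot's underside; z runs from foot to cap, x and y square to the cap's flat sides. Lies on foot rim and cap, a flat side down, cap end raised 6 degrees; may be absent (2 or 3 are there)
- pillar2_cap (a point): another lying pillar, 120 mm long, 0.35 kg: round steel foot (26 mm dia, 10 mm thick), steel shank (16 mm dia, 70 mm) and square aluminium cap (44 x 44 mm, 40 mm long). This point is the cap's centre, 100 mm from the foot's underside; z runs from foot to cap, x and y square to the cap's flat sides. Lies on foot rim and cap, a flat side down, cap end raised 6 degrees; may be absent (2 or 3 are there)
- pillar3_cap (a point): another lying pillar, 120 mm long, 0.35 kg: round steel foot (26 mm dia, 10 mm thick), steel shank (16 mm dia, 70 mm) and square aluminium cap (44 x 44 mm, 40 mm long). This point is the cap's centre, 100 mm from the foot's underside; z runs from foot to cap, x and y square to the cap's flat sides. Lies on foot rim and cap, a flat side down, cap end raised 6 degrees; may be absent (2 or 3 are there)
- pillar1: the same pillar; origin at the middle of the foot's underside, z towards the cap; centre of mass 73 mm from there
- pillar2: the same pillar; origin at the middle of the foot's underside, z towards the cap; centre of mass 73 mm from there
- pillar3: the same pillar; origin at the middle of the foot's underside, z towards the cap; centre of mass 73 mm from there
- mallet: walnut mallet lying on the bench, head 50 x 90 x 50 mm, handle 22 mm thick, 200 mm long over all; origin under the handle. Leave alone
- broach: steel broach handle, 140 mm long, 16 mm thick, lying; origin under it. Leave alone
- punch: green anodized bushing punch, about 105 mm long, 14 mm thick, lying; origin under its middle. Leave alone
- wheel: brass clock wheel 66 mm across lying flat, 6 mm thick, with an 18 mm tall hub; origin under its centre. Leave alone

How it is judged (in metres and radians):
On the way, in this order (a step that is already met when the one before it is completed fails the run):
1. the jaw is closed on the plate and the knob's clutch has slipped (value of joint screw above 2.5 rad and value of joint clutch above 0.2 rad), for 0.1 s.
2. every pillar present stands still upright on the plate, let go (angle between each of pillar1_cap, pillar2_cap, pillar3_cap's own z axis and vertical below 0.06 rad and z of pillar1_cap in the frame of plate between 0.096 and 0.104 m and x of pillar1_cap in the frame of plate between -0.058 and 0.058 m and y of pillar1_cap in the frame of plate between -0.118 and 0.118 m and angular speed of each of pillar1, pillar2, pillar3 below 0.15 rad/s and linear speed of each of pillar1, pillar2, pillar3 below 0.02 m/s and contact force between the fingers and pillar1 below 0.05 N and z of pillar2_cap in the frame of plate between 0.096 and 0.104 m and x of pillar2_cap in the frame of plate between -0.058 and 0.058 m and y of pillar2_cap in the frame of plate between -0.118 and 0.118 m and contact force between the fingers and pillar2 below 0.05 N and z of pillar3_cap in the frame of plate between 0.096 and 0.104 m and x of pillar3_cap in the frame of plate between -0.058 and 0.058 m and y of pillar3_cap in the frame of plate between -0.118 and 0.118 m and contact force between the fingers and pillar3 below 0.05 N), for 1 s.
At the end, for the whole second after the job is handed in: Vise drive at its stop (screw above 2.5 rad), clutch slipped over 0.2 rad; every pillar present stands cap up within 0.06 rad of vertical, cap centre 96 to 104 mm above the plate's top and within 58 mm (x) and 118 mm (y) of its centre, released and at rest (all of step 1 and all of step 2); the robot touches nothing.
It fails at once if the mallet is pushed more than 5 cm from its place (distance of mallet from where it was at the start of the episode above 0.05 m).
It fails at once if the broach handle is pushed more than 5 cm from its place (distance of broach from where it was at the start of the episode above 0.05 m).
It fails at once if the punch is pushed more than 5 cm from its place (distance of punch from where it was at the start of the episode above 0.05 m).
It fails at once if the clock wheel is pushed more than 5 cm from its place (distance of wheel from where it was at the start of the episode above 0.05 m).
Of pillar1, pillar2, pillar3 only 2 to 3 are there at a start; the rules pass over those that are not, and their reading is None.
At some moment in a run one of pillar1, pillar2, pillar3 may be knocked a few centimetres aside while the robot is not near it.
Once in a run the grip may slacken for a moment while it holds something.
It also fails if it takes over 210 s, if anything falls off the work surface, if the arm or the gripper's body presses on something with over 40 N, if the wrist force passes 120 N, or if a joint passes its speed limit or range.

## Robot

A 6-joint arm with a two-finger parallel gripper is mounted at the origin on the work surface. World frame = base frame: x ahead of the robot, y to its left, z up, the work surface at z = 0. Lengths are in m, angles in degrees, forces in N, time in s.
With the tool pointing down it reaches from about 0.4 to 0.925 m from the base axis. Payload 12.5 kg.
Tool frame: the origin (TCP) lies at the very end of the fingers, on their centre line; the grasp point (between the pads) lies 19 mm behind it; z points along the fingers, x is the direction in which the jaws open and shut, and the axes are right-handed (so a half turn about z gives the same grasp; the last joint's range is limited). The gripper opens to 95 mm and grips with 3 to 60 N. Pads are 20 mm wide; open, the fingers measure 119 mm over their backs; the gripper's body (75 mm by 180 mm) begins 59 mm behind the grasp point.
Start: joints at [-71.54, 28.126, 89.318, -0, 62.55, -6.05], TCP at [0.259, -0.569, 0.215] pointing down, gripper open.
Joint ranges: [-177.58, 177.58], [-47.91, 125.51], [2.72, 160], [-65.01, 245.01], [3.68, 167.84], [-153.87, 153.87]. Speed limits (degrees/s): [127.2, 127.2, 159.86, 180, 180, 180].

## Interface

Orientations are given as a 3x3 rotation matrix whose columns are the frame's x, y, z axes.
In Python, from workcell import manip gives the robot as it stands. Calls block until the motion is done:
- manip.movep(position, orientation): joint-space move of the TCP to a pose.
- manip.move_linear(position, vel=0.15, ori=None): straight line of the TCP; ori=None keeps the orientation; vel is the mean speed in m/s.
- manip.goto_joints(angles): joint-space move.
- manip.gripper_to(opening): finger opening in m; the grip force is fixed at half the most; returns when the fingers have stopped.
- manip.dwell(seconds).
- manip.ik(position, orientation): joint angles nearest the present ones, or None.
- manip.sense(): the state.
- manip.get_image(name): name is "scene" or "top" or "wrist"; returns a dict with "frame" (384x512x3 uint8, red, green, blue), "depth" (384x512 float32, m along the optical axis (not along the pixel's ray), 0 where there is no reading), "mtx" (3x3 intrinsics, pixels), "cam_to_world" (4x4, takes a point from camera to world coordinates); the wrist camera has in their place "T_tool_cam" (4x4, takes a point from camera to tool coordinates, whose origin is the TCP and whose axes are the tool frame's). Camera axes: x right, y down, z forward; pixel columns grow to the right and rows downward; lengths in m; the calibration is good to about 2 mm. The wrist camera is an equidistant fisheye: a pixel r from the principal point sees the ray r / f radians off the axis. A picture is of the moment at which its call begins: read the wrist's pose just before it.
A pose or a line that the arm cannot do raises manip.PlanningError and nothing moves.
- manip.close_job(): hands the job in, once; it reports no verdict.
Trained networks look in the newest picture that a camera, given by its name, has taken for a name from the list of things; names that differ only in an ending like _2 or _b are one class to them, and where a whole thing is asked for, a point or a joint stands for the part that bears it (a point fixed in the world has none). Each returns a list of dicts, best first, with "confidence" (0 to 1); they miss things now and then, are a little off and sometimes report something else, mostly with a low value. They report only what shows in the picture. A call takes as long as a camera call.
- manip.look_for(camera, thing): "uv" ([column, row] in pixels, amid what is visible of it).
- manip.outline_of(camera, thing): "region" (384x512 bool, what is visible of it) and "uv" ([column, row] in pixels, amid what is visible of it).
- manip.landmark_of(camera, thing): "uv" ([column, row] in pixels: a listed point, or the origin of a listed thing).
The state is a dict: "time": time; "qpos": joint angles; "qvel": joint speeds; "tau": joint torques, N m; "position": TCP position; "tool_rot": TCP orientation; "force": force on the tool from outside, world axes, zero at the start; "wrist_torque": the same for the moment, N m; "finger_gap": finger opening in m.
Only numpy, scipy, OpenCV 4.12 (cv2) and the standard library are available. Lean on these libraries where they do the work, as an engineer would, in place of code of your own. Each camera call takes 0.05 s, during which the arm holds its last target.

## Working session

There is one attempt and no reset: what is moved stays moved. The work goes in short steps, each a Python script; the robot and the scene stay as the last script left them, time stands still between calls to the robot, and variables do not carry over. Pictures are saved under pics/ and viewed, and the job is handed in when it is done.

```bash
ls; mkdir -p pics; python3 - <<'E'
from workcell import manip
import cv2, numpy as np
s=manip.sense(); print({k:np.round(v,3) for k,v in s.items()})
for n in ["scene","top","wrist"]:
    im=manip.get_image(n); cv2.imwrite(f"pics/{n}0.png",im["frame"][:,:,::-1])
    print(n,im["mtx"].tolist(), np.round(im.get("cam_to_world",im.get("T_tool_cam")),3).tolist())
    for t in ["plate","knob","jaw_face","pillar1_cap","pillar1","mallet","broach","punch","wheel"]:
        print(t,[(np.round(d["uv"]).tolist(),round(d["confidence"],2)) for d in manip.landmark_of(n,t)])
print(manip.sense()["time"])
E
```

```text
pics
{'time': np.float64(0.0), 'qpos': array([-7.1541e+01,  2.8164e+01,  8.9349e+01, -1.0000e-03,  6.2551e+01,
       -6.0510e+00]), 'qvel': array([ 0.008, -0.108, -0.005,  0.013, -0.023, -0.077]), 'tau': array([ 3.0000e-03, -6.1264e+01, -2.5819e+01,  6.9000e-02,  4.8000e-02,
       -0.0000e+00]), 'position': array([ 0.259, -0.568,  0.214]), 'tool_rot': array([[ 0.415, -0.91 , -0.   ],
       [-0.91 , -0.415,  0.001],
       [-0.001, -0.   , -1.   ]]), 'force': array([ 0.112, -0.015, -0.829]), 'wrist_torque': array([-0.037, -0.052,  0.043]), 'finger_gap': np.float64(0.095)}
scene [[410.10511555783035, 0.0, 254.7239067835348], [0.0, 410.10511555783035, 190.42709198624198], [0.0, 0.0, 1.0]] [[0.564, 0.493, -0.663, 1.248], [0.826, -0.328, 0.458, -0.553], [0.009, -0.806, -0.592, 0.726], [0.0, 0.0, 0.0, 1.0]]
plate [([337.0, 173.0], 0.86)]
knob [([270.0, 182.0], 0.87)]
jaw_face []
pillar1_cap [([212.0, 203.0], 0.78)]
pillar1 [([132.0, 242.0], 0.89), ([223.0, 230.0], 0.69), ([185.0, 278.0], 0.64)]
mallet [([300.0, 163.0], 0.91), ([297.0, 181.0], 0.32)]
broach [([236.0, 190.0], 0.4)]
punch 
[... 341 characters left out ...]
], 0.58)]
jaw_face [([354.0, 184.0], 0.58), ([202.0, 211.0], 0.57), ([248.0, 259.0], 0.24)]
pillar1_cap [([288.0, 238.0], 0.68), ([150.0, 270.0], 0.39)]
pillar1 [([374.0, 242.0], 0.93), ([297.0, 210.0], 0.61), ([350.0, 182.0], 0.61)]
mallet [([148.0, 267.0], 0.94)]
broach [([245.0, 258.0], 0.69)]
punch [([255.0, 132.0], 0.64)]
wheel [([296.0, 154.0], 0.6), ([248.0, 256.0], 0.4)]
wrist [[297.3186396354542, 0.0, 252.0790282658806], [0.0, 297.3186396354542, 191.44471109311036], [0.0, 0.0, 1.0]] [[1.0, 0.0, 0.001, 0.0], [-0.0, 0.957, 0.29, -0.082], [-0.001, -0.29, 0.957, -0.17], [0.0, 0.0, 0.0, 1.0]]
plate []
knob []
jaw_face []
pillar1_cap []
pillar1 []
mallet []
broach []
punch []
wheel []
1.5
```

View pics/scene0.png

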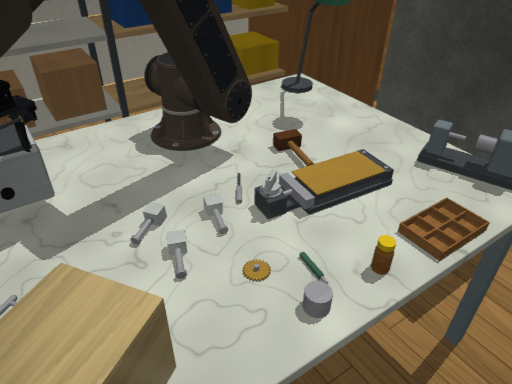

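View pics/top0.png

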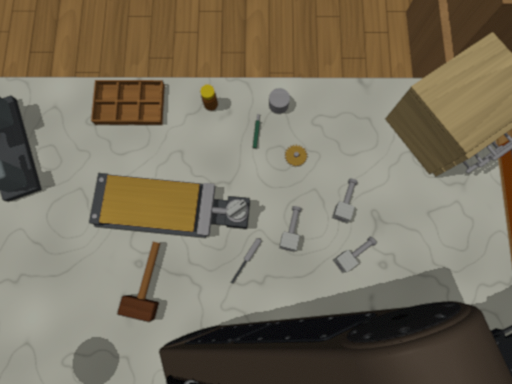

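View pics/wrist0.png

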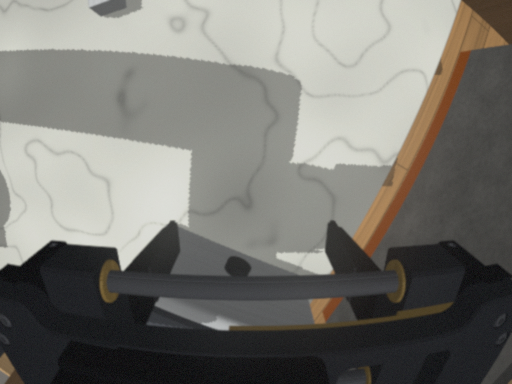

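Three pillars are lying in the robot's +x direction, feet outward. The top view shows caps near (290,242), (345,213) and (347,261), the plate at (150,204) and the knob at (237,210). Next I'll localise everything with depth.

```bash
cat > h.py <<'E'
from workcell import manip
import cv2, numpy as np
def snap(n):
    s=manip.sense(); im=manip.get_image(n)
    if n=="wrist":
        T=np.eye(4);T[:3,:3]=s["tool_rot"];T[:3,3]=s["position"]; im["C"]=T@np.array(im["T_tool_cam"])
    else: im["C"]=np.array(im["cam_to_world"])
    return im
def cloud(im):
    d=im["depth"];K=im["mtx"];v,u=np.mgrid[:d.shape[0],:d.shape[1]]
    x=(u-K[0][2])/K[0][0];y=(v-K[1][2])/K[1][1]
    if "T_tool_cam" in im:
        r=np.hypot(x,y)+1e-9; k=np.tan(np.minimum(r,1.5))/r; x=x*k;y=y*k
    P=np.stack([x*d,y*d,d,np.ones_like(d)],-1)@im["C"].T
    P=P[...,:3]; P[d<=0]=np.nan
    return P
def save(im,name): cv2.imwrite("pics/"+name,im["frame"][:,:,::-1])
def rect(xy):
    r=cv2.minAreaRect((xy*1000).astype(np.float32)); return np.round(r[0],1),np.round(r[1],1),round(r[2],1)
E
python3 - <<'E'
from h import *
for n in ["top","scene"]:
    im=snap(n);P=cloud(im)
    bench=P[...,2][np.abs(P[...,2])<0.02]; print(n,"bench z",np.median(bench),bench.std())
    for t in ["plate","knob","jaw_face","pillar1","mallet","broach","punch","wheel"]:
        for o in manip.outline_of(n,t)[:4]:
            m=cv2.erode(o["region"].astype(np.uint8),np.ones((3,3))).astype(bool) if t!="knob" else o["region"]
            q=P[m]; q=q[~np.isnan(q[:,0])]
            if len(q)<5: continue
            print(n,t,round(o["confidence"],2),np.round(o["uv"]),len(q),"med",np.round(np.median(q,0),3),"z5/95",np.round(np.percentile(q[:,2],[5,95]),3),rect(q[:,:2]))
            if t=="pillar1":
                c=q[q[:,2]>0.034]
                if len(c)>5:print("   cap",len(c),np.median(c,0).round(4),rect(c[:,:2]), "foot", np.median(q[q[:,2]<0.034],0).round(4))
            np.save(f"pics/{n}_{t}.npy",q)
E
```

```text
top bench z 0.00039245424308120835 0.0029261437430919022
top plate 0.81 [162. 207.] 7143 med [0.54  0.195 0.056] z5/95 [0.02  0.066] (array([547. , 173.7]), array([416.7, 146.1]), 84.4)
top knob 0.87 [235. 211.] 305 med [ 0.526 -0.006  0.1  ] z5/95 [0.079 0.118] (array([530.2,  -4. ]), array([47.1, 45.9]), 79.0)
top jaw_face 0.92 [207. 214.] 457 med [0.534 0.078 0.053] z5/95 [0.05  0.056] (array([535.8,  79. ]), array([ 27. , 128.1]), 84.8)
top pillar1 0.97 [348. 260.] 385 med [ 0.409 -0.296  0.044] z5/95 [0.022 0.05 ] (array([ 426.1, -319.1]), array([ 40.2, 117.8]), 38.5)
   cap 251 [ 0.402  -0.2888  0.0462] (array([ 403.5, -290.6]), array([40.2, 43. ]), 38.5) foot [ 0.4347 -0.3364  0.025 ]
top pillar1 0.89 [293. 238.] 337 med [ 0.462 -0.148  0.044] z5/95 [0.022 0.049] (array([ 490.3, -150.2]), array([ 37.1, 117.3]), 75.1)
   cap 211 [ 0.4532 -0.1404  0.0463] (array([ 454.8, -140.8]), array([37.1, 41.1]), 75.1) foot [ 0.5149 -0.1563  0.0248]
top pillar1 0.86 [344. 209.] 418 med [ 0.542 -0.296  0.043] z5/95 [0.02  0.049] (array([ 568.7, -302.5]), array([ 42.3, 118.3]), 68.9)
   cap 2
[... 2079 characters left out ...]
y([775.5, -58.5]), array([ 13.4, 100.5]), 84.7)
scene pillar1 0.67 [181. 246.] 523 med [ 0.555 -0.304  0.03 ] z5/95 [0.012 0.048] (array([ 575.4, -306.3]), array([ 40.4, 118. ]), 70.2)
   cap 241 [ 0.543  -0.2944  0.0457] (array([ 538.7, -293.2]), array([40.5, 40.1]), 69.2) foot [ 0.5765 -0.3114  0.0245]
scene mallet 0.69 [292. 145.] 529 med [0.302 0.226 0.036] z5/95 [0.012 0.052] (array([355.2, 237.6]), array([ 85.7, 192.1]), 87.4)
scene punch 0.54 [310. 268.] 145 med [ 0.776 -0.059  0.014] z5/95 [0.009 0.017] (array([774.5, -58.1]), array([12.8, 93.8]), 82.5)
scene wheel 0.95 [258. 271.] 384 med [ 0.706 -0.172  0.007] z5/95 [0.004 0.016] (array([ 703. , -170.5]), array([58.2, 58.5]), 88.1)
```

```bash
python3 - <<'E'
from h import *
for n in ["top","scene"]:
    im=snap(n);P=cloud(im)
    m=(np.hypot(P[...,0]-.53,P[...,1]+.005)<0.045)&(P[...,2]>0.108)
    q=P[m]; print(n,len(q),q.mean(0).round(4),rect(q[:,:2]))
    f=im["frame"].astype(int); br=(f[...,0]>f[...,2]*1.8)&(np.abs(P[...,2]-.056)<0.006)&(P[...,1]>0)&(P[...,1]<.45)
    q=P[br]; print("plate",len(q),q.mean(0).round(4),rect(q[:,:2]))
    m=(np.abs(P[...,0]-.54)<.09)&(P[...,1]>.05)&(P[...,1]<.1)&(abs(P[...,2]-.053)<.006)
    print("jaw",P[m].mean(0).round(4))
im=snap("top"); cv2.imwrite("pics/knobtop.png",cv2.resize(im["frame"][170:270,180:420,::-1],None,fx=3,fy=3))
E
```

```text
top 141 [ 0.5299 -0.0041  0.1159] (array([530.5,  -3.9]), array([16.3, 53.5]), 35.5)
plate 4832 [0.535  0.2293 0.0559] (array([566. , 227.6]), array([253.6, 616.4]), 82.2)
jaw [0.5373 0.0797 0.053 ]
scene 92 [ 0.5353 -0.0098  0.1151] (array([533. ,  -8.2]), array([16., 54.]), 35.3)
plate 2328 [0.5574 0.2163 0.0563] (array([580.2, 226.1]), array([260.6, 637.2]), 82.0)
jaw [0.5469 0.0755 0.0532]
```

View pics/knobtop.png

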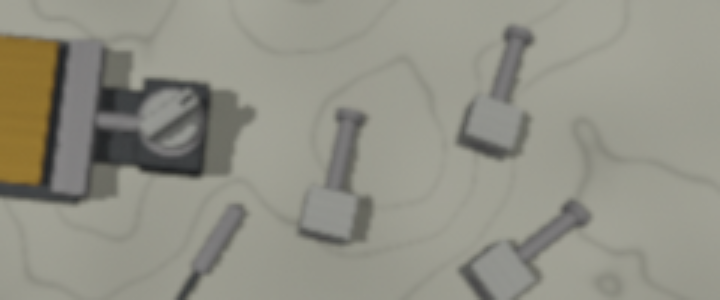

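```bash
cat >> h.py <<'E'
def down(a):
    a=np.radians(a); x=np.array([np.cos(a),np.sin(a),0]); z=np.array([0,0,-1.]); return np.stack([x,np.cross(z,x),z],1)
E
python3 - <<'E'
from h import *
k=np.array([.531,-.005])
R=down(35.5)
print(manip.ik([.531,-.005,.25],R), manip.ik([.531,-.005,.088],R))
manip.movep([.531,-.005,.25],R)
print(manip.sense()["time"],manip.sense()["qpos"].round(1))
im=snap("wrist");save(im,"wk.png");P=cloud(im)
m=(np.hypot(P[...,0]-.53,P[...,1]+.005)<0.045)&(P[...,2]>0.108)&(P[...,2]<.125)
q=P[m]; print(len(q),q.mean(0).round(4) if len(q) else 0,rect(q[:,:2]))
E
```

```text
[-7.66827492e+00  1.83547905e+01  9.97744891e+01 -2.54444375e-14
  6.18707204e+01 -4.31682749e+01] [-7.66827492e+00  3.03646704e+01  1.09782241e+02 -2.54444375e-14
  3.98530885e+01 -4.31682749e+01]
4.7917 [ -7.7  18.4  99.8  -0.   61.9 -43.2]
732 [ 0.5312 -0.0042  0.1153] (array([531.7,  -4.9]), array([15.2, 52.9]), 35.5)
```

View pics/wk.png

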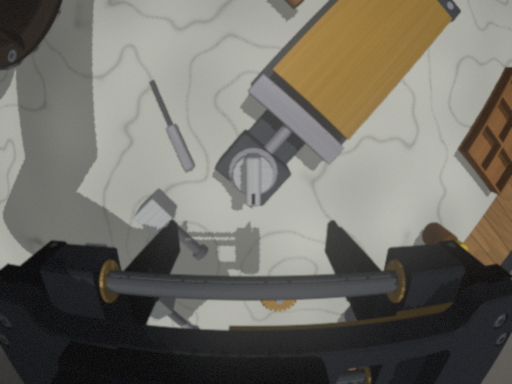

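```bash
python3 - <<'E'
from h import *
R=down(35.5)
manip.move_linear([.5316,-.0047,.088],vel=.12,ori=R)
manip.gripper_to(0.0)
s=manip.sense();print(s["time"],s["finger_gap"],s["force"].round(2),s["position"].round(4))
q=s["qpos"].copy(); q0=q[5]
for d in range(15,181,15):
    q[5]=q0+d; manip.goto_joints(q); s=manip.sense()
    print(d,round(s["time"],1),s["finger_gap"].round(4),s["wrist_torque"].round(3),s["force"].round(1))
im=snap("top");save(im,"t1.png")
E
```

```text
7.55 0.01596850302713433 [-1.58 -1.88  0.53] [ 0.5315 -0.0048  0.088 ]Traceback (most recent call last):
  File "<stdin>", line 9, in <module>
AttributeError: 'float' object has no attribute 'round'
```

```bash
python3 - <<'E'
from h import *
s=manip.sense()
q=s["qpos"].copy(); q0=-43.17; print(q.round(2))
for d in range(30,181,15):
    q[5]=q0+d; manip.goto_joints(q); s=manip.sense()
    print(d,round(s["time"],1),round(s["finger_gap"],4),s["wrist_torque"].round(3),s["force"].round(1))
im=snap("wrist");save(im,"w1.png")
E
```

```text
[-7.630e+00  3.040e+01  1.097e+02 -1.000e-02  3.990e+01 -2.836e+01]
30 8.3 0.0156 [-0.001 -0.225  0.021] [-0.8  0.1 -0.8]
45 8.6 0.0155 [ 0.037 -0.485 -0.032] [ 1.5  0.9 -1.4]
60 9.0 0.0158 [ 0.057 -0.712 -0.046] [ 3.4  1.1 -2.7]
75 9.3 0.016 [-0.134 -0.989 -0.045] [ 4.8 -0.8 -3.9]
90 9.7 0.0162 [-0.27  -1.049 -0.   ] [ 4.3 -1.4 -4.6]
105 10.1 0.0156 [-0.488 -0.982 -0.029] [ 5.1 -1.9 -4.7]
120 10.4 0.0158 [-0.662 -0.967  0.038] [ 5.8 -3.5 -4.1]
135 10.8 0.0159 [-0.825 -0.977 -0.087] [ 5.8 -4.  -4.7]
150 11.1 0.0156 [-0.954 -0.953 -0.036] [ 4.5 -5.7 -4.8]
165 11.5 0.0155 [-1.045 -0.8    0.03 ] [ 4.8 -5.5 -4.1]
180 11.8 0.0158 [-1.105 -0.726 -0.038] [ 3.3 -5.8 -4.3]
```

View pics/w1.png

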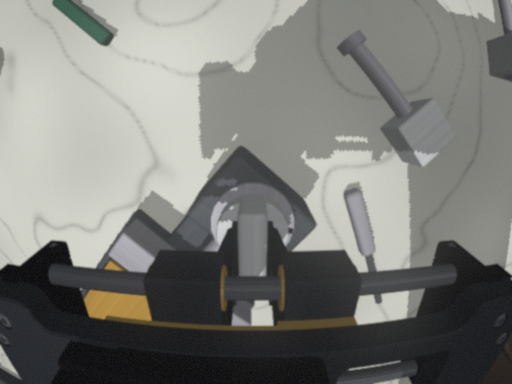

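```bash
python3 - <<'E'
from h import *
manip.gripper_to(0.07)
p=manip.sense()["position"]
manip.move_linear([p[0],p[1],.25],vel=.2)
im=snap("wrist");save(im,"w2.png");P=cloud(im)
m=(np.hypot(P[...,0]-.53,P[...,1]+.005)<0.045)&(P[...,2]>0.108)&(P[...,2]<.125)
print(rect(P[m][:,:2]))
im=snap("top");save(im,"t2.png");P=cloud(im)
m=(np.abs(P[...,0]-.54)<.09)&(P[...,1]>.05)&(P[...,1]<.12)&(abs(P[...,2]-.053)<.006)
f=im["frame"].astype(int); br=(f[...,0]>f[...,2]*1.8)
print("jaw",P[m&~br].mean(0).round(4), manip.sense()["time"])
cv2.imwrite("pics/t2c.png",cv2.resize(im["frame"][160:280,70:420,::-1],None,fx=2.2,fy=2.2))
E
```

```text
(array([532.,  -6.]), array([15.2, 54. ]), 35.9)
jaw [nan nan nan] 13.9833<stdin>:11: RuntimeWarning: Mean of empty slice.
  ret = um.true_divide(
```

View pics/t2c.png

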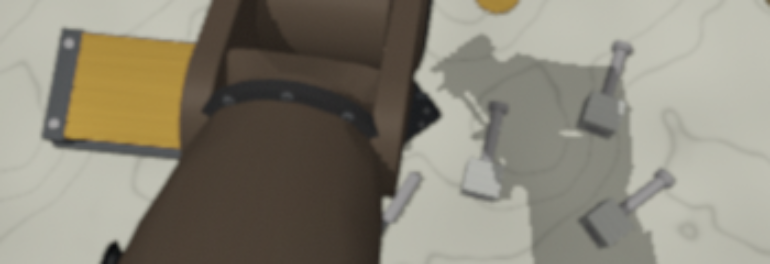

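View pics/w2.png

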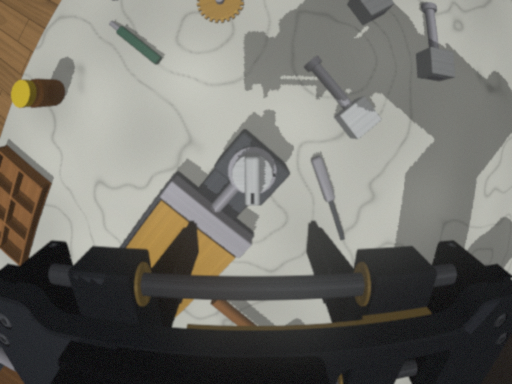

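The jaw is now flush against the brass, and the knob turned a full 180°, more than the worst case needs. Next I'll check which grasp and standing poses the arm can reach.

```bash
cat >> h.py <<'E'
Z=np.array([0,0,1.])
VY=np.array([np.cos(np.radians(84.8)),np.sin(np.radians(84.8)),0]); VX=np.array([VY[1],-VY[0],0])
PC=np.array([.5315,-.005,0])+.235*VY+.056*Z
def R_lie(h,phi,cam):   # h: foot->cap horiz unit, phi tilt, cam=+1: camera towards foot side/up
    p=np.radians(phi); z=-np.cos(p)*Z-np.sin(p)*h; u=-np.cos(p)*h+np.sin(p)*Z
    y=-cam*u; return np.stack([np.cross(y,z),y,z],1)
def R_std(yaw,phi,cam): # tool heading yaw (deg) horizontally; pillar vertical. phi as in lying (pillar frame)
    g=np.array([np.cos(np.radians(yaw)),np.sin(np.radians(yaw)),0]); p=np.radians(phi)
    # lying-> h=Z, up=-g
    z=np.cos(p)*g-np.sin(p)*Z; u=-np.cos(p)*Z-np.sin(p)*g
    y=-cam*u; return np.stack([np.cross(y,z),y,z],1)
def rotv(v,R): return R@v
def tcp(c,R,back=.017): return c+R[:,2]*back   # grasp so that c lies `back` mm behind tip
E
python3 - <<'E'
from h import *
from scipy.spatial.transform import Rotation as Ro
print(PC)
pil={"A":([.456,-.143],[.5149,-.1563]),"B":([.536,-.291],[.5816,-.3085]),"C":([.4035,-.2905],[.4347,-.3364])}
for k,(c,f) in pil.items():
    c=np.array([*c,.024]);h=np.array([c[0]-f[0],c[1]-f[1],0]);h/=np.linalg.norm(h)
    for cam in(1,-1):
        for phi in (25,35,45,55):
            R=R_lie(h,phi+0,cam)
            q=manip.ik(tcp(c,R),R); print(k,cam,phi,None if q is None else np.round(q).tolist())
for i in (-.075,0,.075):
    c=PC+i*VY+.1*Z
    for cam in(1,-1):
        for phi in (35,45,55):
            print(i,cam,phi,[(yaw,np.round(q).tolist()) for yaw in (-60,-30,0,30,60) if (q:=manip.ik(tcp(c,R_std(yaw,phi,cam)),R_std(yaw,phi,cam))) is not None])
E
```

```text
[0.55279866 0.22903283 0.056     ]
A 1 25 [-29.0, 37.0, 135.0, 157.0, 17.0, -82.0]
A 1 35 [-31.0, 41.0, 141.0, 163.0, 37.0, -91.0]
A 1 45 [-33.0, 48.0, 147.0, 163.0, 58.0, -96.0]
A 1 55 [-35.0, 58.0, 151.0, 162.0, 82.0, -101.0]
A -1 25 [-29.0, 37.0, 135.0, 157.0, 17.0, 98.0]
A -1 35 [-31.0, 41.0, 141.0, 163.0, 37.0, 89.0]
A -1 45 [-33.0, 48.0, 147.0, 163.0, 58.0, 84.0]
A -1 55 [-35.0, 58.0, 151.0, 162.0, 82.0, 79.0]
B 1 25 [-38.0, 40.0, 117.0, 94.0, 7.0, -19.0]
B 1 35 [-39.0, 41.0, 122.0, 149.0, 20.0, -75.0]
B 1 45 [-40.0, 44.0, 127.0, 157.0, 37.0, -85.0]
B 1 55 [-42.0, 49.0, 131.0, 159.0, 55.0, -90.0]
B -1 25 None
B -1 35 [-39.0, 41.0, 122.0, 149.0, 20.0, 105.0]
B -1 45 [-40.0, 44.0, 127.0, 157.0, 37.0, 95.0]
B -1 55 [-42.0, 49.0, 131.0, 159.0, 55.0, 90.0]
C 1 25 [-40.0, 37.0, 132.0, 208.0, 14.0, -103.0]
C 1 35 [-38.0, 40.0, 137.0, 199.0, 32.0, -92.0]
C 1 45 [-36.0, 46.0, 141.0, 197.0, 52.0, -87.0]
C 1 55 [-35.0, 53.0, 145.0, 198.0, 72.0, -83.0]
C -1 25 [-40.0, 37.0, 132.0, 208.0, 14.0, 77.0]
C -1 35 [-38.0, 40.0, 137.0, 199.0, 32.0, 88.0]
C -1 45 [-36.0, 46.0, 141.0, 197.0, 52.0, 9
[... 2258 characters left out ...]
, [20.0, 29.0, 121.0, 152.0, 16.0, 110.0]), (60, [10.0, 30.0, 116.0, 89.0, 33.0, 141.0])]
0.075 1 55 [(-60, [36.0, 38.0, 92.0, -41.0, 61.0, 29.0]), (-30, [34.0, 33.0, 103.0, -53.0, 40.0, 15.0])]
0.075 -1 35 [(-60, [41.0, 43.0, 92.0, -57.0, 73.0, -136.0]), (0, [33.0, 33.0, 121.0, 230.0, 35.0, -114.0]), (30, [19.0, 31.0, 126.0, 163.0, 33.0, -82.0]), (60, [7.0, 33.0, 120.0, 106.0, 43.0, -58.0])]
0.075 -1 45 [(-60, [39.0, 40.0, 92.0, -50.0, 67.0, -143.0]), (30, [20.0, 29.0, 121.0, 152.0, 16.0, -70.0]), (60, [10.0, 30.0, 116.0, 89.0, 33.0, -39.0])]
0.075 -1 55 [(-60, [36.0, 38.0, 92.0, -41.0, 61.0, -151.0]), (30, [20.0, 27.0, 115.0, 63.0, 6.0, 19.0]), (60, [13.0, 29.0, 111.0, 62.0, 28.0, -11.0])]
```

```bash
cat >> h.py <<'E'
def find_pillars(im,verbose=True):
    """cap-top blobs by height on bench; returns list of (c,h)"""
    P=cloud(im); out=[]
    m=(P[...,2]>.012)&(P[...,2]<.056)&(P[...,0]>.25)&(P[...,0]<.75)&(P[...,1]>-.5)&(P[...,1]<-.06)
    n,L=cv2.connectedComponents(m.astype(np.uint8),connectivity=4)
    for i in range(1,n):
        q=P[L==i]
        if len(q)<60: continue
        c=q[(q[:,2]>.040)]
        if len(c)<30: continue
        r=cv2.minAreaRect((c[:,:2]*1000).astype(np.float32)); ctr=np.array(r[0])/1000
        lo=q[(q[:,2]<.034)&(np.linalg.norm(q[:,:2]-ctr,axis=1)>.035)]
        if len(lo)<10: continue
        h=ctr-lo[:,:2].mean(0); h/=np.linalg.norm(h)
        a0=np.degrees(np.arctan2(h[1],h[0])); b=r[2]; b=b+90*round((a0-b)/90)
        if verbose: print("pillar cap",ctr.round(4),"size",np.round(r[1],1),"ang shank %.1f rect %.1f"%(a0,b),"n",len(q))
        a=a0
        h=np.array([np.cos(np.radians(a)),np.sin(np.radians(a)),0])
        c3=np.array([*ctr,.024])-.0025*h
        out.append((c3,h,a0,b,np.array(r[1])))
    return out
E
python3 - <<'E'
from h import *
manip.move_linear([.5,-.05,.36],vel=.3)
print("top");find_pillars(snap("top"))
print("scene");ps=find_pillars(snap("scene"))
c=np.array([.457,-.144,.024]);h=np.array([-.98,.2,0]);
h/=np.linalg.norm(h)
R=R_lie(h,40,1); p=tcp(c,R)-R[:,2]*.12
print(p,manip.ik(p,R))
manip.movep(p,R); s=manip.sense();print(s["time"],s["qpos"].round(1))
im=snap("wrist");save(im,"wA.png");print("wrist");find_pillars(im)
print("top");find_pillars(snap("top"))
E
```

```text
top
pillar cap [ 0.5353 -0.2905] size [44.  41.5] ang shank 160.3 rect 159.5 n 489
pillar cap [ 0.4032 -0.2917] size [43.9 40.6] ang shank 126.0 rect 127.1 n 519
scene
pillar cap [ 0.4552 -0.1455] size [43.8 43. ] ang shank 165.7 rect 168.1 n 466
pillar cap [ 0.4036 -0.2954] size [45.8 42.9] ang shank 128.5 rect 124.2 n 547
pillar cap [ 0.5374 -0.2938] size [44.9 40.5] ang shank 159.8 rect 156.5 n 578
[ 0.39212999 -0.13076122  0.10290258] [-39.33197993  26.12532191 151.60507609 150.86669073  38.00458522
 -88.28120952]
17.8417 [-39.3  26.1 151.6 150.9  38.  -88.3]
wrist
pillar cap [ 0.5366 -0.2922] size [44.9 42.5] ang shank 161.2 rect 160.7 n 2157
pillar cap [ 0.4556 -0.1445] size [43.8 41.5] ang shank 166.2 rect 166.3 n 3517
pillar cap [ 0.4043 -0.2934] size [44.1 42.2] ang shank 126.5 rect 125.7 n 2956
top
pillar cap [ 0.5355 -0.2906] size [44.  41.4] ang shank 160.3 rect 159.2 n 489
pillar cap [ 0.4547 -0.1423] size [43.8 40.6] ang shank 166.2 rect 166.3 n 474
pillar cap [ 0.4029 -0.2917] size [43.6 41. ] ang shank 126.2 rect 125.8 n 516
```

View pics/wA.png

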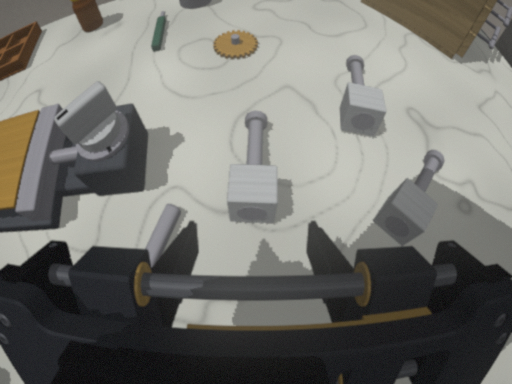

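```bash
cat >> h.py <<'E'
PHI=40
def grasp(c,h,tilt=6.4):
    R=R_lie(h,PHI-0,1)
    p=tcp(c,R)
    manip.movep(p-R[:,2]*.10,R)
    manip.move_linear(p,vel=.1)
    manip.gripper_to(0.0)
    s=manip.sense(); print("grip",round(s["time"],1),round(s["finger_gap"],4),s["force"].round(1),s["position"].round(4),p.round(4))
    return R,p
E
python3 - <<'E'
from h import *
ps=find_pillars(snap("wrist"))
c,h=min(ps,key=lambda t:abs(t[0][1]+.144))[:2]
R,p=grasp(c,h)
im=snap("wrist");save(im,"wA1.png")
s=manip.sense()
if s["finger_gap"]>.03:
    manip.move_linear([p[0],p[1],p[2]+.18],vel=.15)
    s=manip.sense();print(s["finger_gap"],s["force"].round(2),s["time"],s["qpos"].round(1))
    im=snap("wrist");save(im,"wA2.png")
E
```

```text
pillar cap [ 0.5369 -0.2922] size [44.6 42.4] ang shank 161.1 rect 158.7 n 2171
pillar cap [ 0.4557 -0.1443] size [43.9 41.6] ang shank 166.0 rect 167.1 n 3528
pillar cap [ 0.4041 -0.2933] size [44.3 42. ] ang shank 126.6 rect 125.8 n 2947
grip 19.9 0.0438 [-1.6  0.2  2.4] [ 0.4687 -0.1476  0.0111] [ 0.4687 -0.1475  0.011 ]
0.04353120415951797 [ 0.53 -0.03 -2.63] 22.0417 [-31.4  12.5 135.2 119.5  12.8 -43.7]
```

View pics/wA2.png

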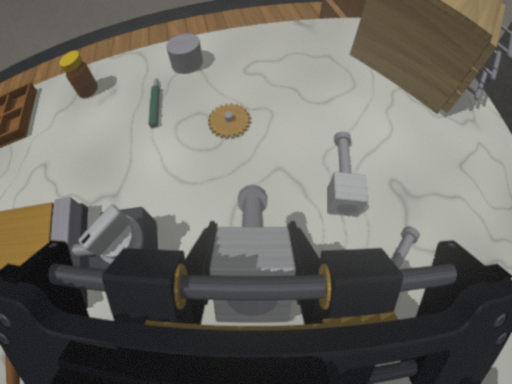

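```bash
python3 - <<'E'
from h import *
for i in (.085,0,-.085):
  for dz in (.08,0):
    c=PC+i*VY+(.1+dz)*Z
    for yaw in range(-30,91,15):
        R=R_std(yaw,46.4,1); q=manip.ik(tcp(c,R),R)
        print(i,dz,yaw,None if q is None else np.round(q).tolist())
E
```

```text
0.085 0.08 -30 [38.0, 28.0, 101.0, -58.0, 49.0, 17.0]
0.085 0.08 -15 None
0.085 0.08 0 None
0.085 0.08 15 None
0.085 0.08 30 None
0.085 0.08 45 None
0.085 0.08 60 None
0.085 0.08 75 None
0.085 0.08 90 None
0.085 0 -30 None
0.085 0 -15 None
0.085 0 0 None
0.085 0 15 [26.0, 29.0, 118.0, 217.0, 13.0, 62.0]
0.085 0 30 [21.0, 29.0, 119.0, 150.0, 13.0, 112.0]
0.085 0 45 [16.0, 29.0, 118.0, 108.0, 21.0, 138.0]
0.085 0 60 [11.0, 30.0, 115.0, 86.0, 31.0, 145.0]
0.085 0 75 [9.0, 32.0, 110.0, 71.0, 42.0, 147.0]
0.085 0 90 [7.0, 35.0, 104.0, 59.0, 53.0, 145.0]
0 0.08 -30 [31.0, 24.0, 109.0, -64.0, 42.0, 19.0]
0 0.08 -15 None
0 0.08 0 None
0 0.08 15 None
0 0.08 30 None
0 0.08 45 None
0 0.08 60 None
0 0.08 75 None
0 0.08 90 [-1.0, 27.0, 103.0, 51.0, 63.0, 149.0]
0 0 -30 None
0 0 -15 None
0 0 0 [23.0, 27.0, 123.0, 234.0, 19.0, 54.0]
0 0 15 [17.0, 26.0, 125.0, 184.0, 15.0, 87.0]
0 0 30 [10.0, 26.0, 125.0, 134.0, 19.0, 120.0]
0 0 45 [5.0, 27.0, 123.0, 103.0, 27.0, 135.0]
0 0 60 [1.0, 29.0, 119.0, 82.0, 37.0, 140.0]
0 0 75 [-1.0, 31.0, 113.0, 67.0, 47.0, 141.0]
0 0 90 [-1.0, 34.0, 107.0, 56.0, 57.0, 139.0]
-0.085 0.08 -30 None
-0.085 0.08 -15 None
-0.085 0.08 0 None
-0.085 0.08 15 [5.0, 15.0, 125.0, 115.0, 8.0, 147.0]
-0.085 0.08 30 None
-0.085 0.08 45 None
-0.085 0.08 60 [-9.0, 20.0, 116.0, 63.0, 46.0, 153.0]
-0.085 0.08 75 [-10.0, 23.0, 111.0, 55.0, 57.0, 149.0]
-0.085 0.08 90 [-10.0, 26.0, 105.0, 47.0, 68.0, 144.0]
-0.085 0 -30 None
-0.085 0 -15 None
-0.085 0 0 [12.0, 25.0, 129.0, 206.0, 19.0, 74.0]
-0.085 0 15 [5.0, 25.0, 130.0, 158.0, 19.0, 103.0]
-0.085 0 30 [-1.0, 25.0, 129.0, 120.0, 25.0, 124.0]
-0.085 0 45 [-6.0, 26.0, 125.0, 94.0, 33.0, 133.0]
-0.085 0 60 [-9.0, 28.0, 121.0, 76.0, 42.0, 137.0]
-0.085 0 75 [-10.0, 30.0, 115.0, 62.0, 51.0, 137.0]
-0.085 0 90 [-10.0, 33.0, 108.0, 51.0, 61.0, 135.0]
```

```bash
python3 - <<'E'
from h import *
for i in (.085,0,-.085):
  for dz in (.08,0):
    c=PC+i*VY+(.1+dz)*Z
    for yaw in range(-180,-29,15):
        R=R_std(yaw,46.4,1); q=manip.ik(tcp(c,R),R)
        print(i,dz,yaw,None if q is None else np.round(q).tolist())
E
```

```text
0.085 0.08 -180 [18.0, 46.0, 63.0, 14.0, 112.0, 109.0]
0.085 0.08 -165 [22.0, 48.0, 61.0, 5.0, 115.0, 97.0]
0.085 0.08 -150 [25.0, 48.0, 60.0, -4.0, 116.0, 84.0]
0.085 0.08 -135 [28.0, 48.0, 61.0, -13.0, 113.0, 72.0]
0.085 0.08 -120 [31.0, 46.0, 64.0, -21.0, 109.0, 61.0]
0.085 0.08 -105 [34.0, 44.0, 68.0, -28.0, 102.0, 51.0]
0.085 0.08 -90 [36.0, 41.0, 74.0, -34.0, 93.0, 43.0]
0.085 0.08 -75 [38.0, 38.0, 81.0, -40.0, 83.0, 36.0]
0.085 0.08 -60 [39.0, 35.0, 87.0, -46.0, 73.0, 29.0]
0.085 0.08 -45 [39.0, 32.0, 94.0, -52.0, 61.0, 23.0]
0.085 0.08 -30 [38.0, 28.0, 101.0, -58.0, 49.0, 17.0]
0.085 0 -180 [18.0, 51.0, 67.0, 13.0, 104.0, 107.0]
0.085 0 -165 [22.0, 52.0, 64.0, 5.0, 107.0, 96.0]
0.085 0 -150 [25.0, 52.0, 63.0, -4.0, 108.0, 85.0]
0.085 0 -135 [28.0, 52.0, 65.0, -12.0, 106.0, 74.0]
0.085 0 -120 [31.0, 50.0, 67.0, -20.0, 101.0, 64.0]
0.085 0 -105 [34.0, 49.0, 72.0, -27.0, 95.0, 55.0]
0.085 0 -90 [36.0, 46.0, 78.0, -34.0, 86.0, 48.0]
0.085 0 -75 [38.0, 43.0, 84.0, -41.0, 77.0, 41.0]
0.085 0 -60 [39.0, 40.0, 91.0, -48.0, 67.0, 36.0]
0.085 0 -45 [39.0, 37.0, 98.0, -56.0, 56.0, 32.0]
[... 1413 characters left out ...]
0.0, 80.0, 41.0]
-0.085 0.08 -75 [26.0, 30.0, 98.0, -46.0, 70.0, 34.0]
-0.085 0.08 -60 [26.0, 26.0, 105.0, -53.0, 59.0, 29.0]
-0.085 0.08 -45 [25.0, 23.0, 111.0, -61.0, 48.0, 24.0]
-0.085 0.08 -30 None
-0.085 0 -180 [6.0, 45.0, 79.0, 4.0, 99.0, 95.0]
-0.085 0 -165 [10.0, 46.0, 78.0, -4.0, 99.0, 86.0]
-0.085 0 -150 [13.0, 45.0, 79.0, -12.0, 98.0, 76.0]
-0.085 0 -135 [17.0, 44.0, 81.0, -19.0, 94.0, 67.0]
-0.085 0 -120 [20.0, 43.0, 85.0, -27.0, 88.0, 59.0]
-0.085 0 -105 [22.0, 41.0, 90.0, -34.0, 81.0, 52.0]
-0.085 0 -90 [24.0, 38.0, 96.0, -41.0, 73.0, 47.0]
-0.085 0 -75 [26.0, 36.0, 102.0, -49.0, 63.0, 42.0]
-0.085 0 -60 [26.0, 33.0, 109.0, -59.0, 53.0, 39.0]
-0.085 0 -45 None
-0.085 0 -30 None
```

```bash
python3 - <<'E'
from h import *
s=manip.sense();p=s["position"]
try: manip.move_linear([p[0],p[1],p[2]+.08],vel=.2)
except manip.PlanningError as e: print(e)
R=R_std(-175,46.4,1)
c=np.array([.52,-.05,.34]); print(manip.ik(tcp(c,R),R))
manip.movep(tcp(c,R),R)
s=manip.sense();print(s["time"],s["finger_gap"],s["force"].round(2),s["qpos"].round(1))
c=PC+.085*VY+(.1+.08)*Z
manip.movep(tcp(c,R),R)
s=manip.sense();print(s["time"],s["finger_gap"],s["force"].round(2),s["qpos"].round(1))
im=snap("wrist");save(im,"wA3.png");im=snap("scene");save(im,"sA3.png")
P=cloud(snap("wrist"))
m=(np.hypot(P[...,0]-c[0],P[...,1]-c[1])<.03)&(P[...,2]>c[2]-.12)&(P[...,2]<c[2]-.02)
q=P[m]
for lo in np.arange(c[2]-.12,c[2]-.02,.01):
    k=q[(q[:,2]>=lo)&(q[:,2]<lo+.01)]
    if len(k): print(round(lo-c[2],3),len(k),(k.mean(0)-c).round(4))
E
```

```text
[ -8.28986036  32.45936965  75.42872504 -10.04095655 114.59936966
  76.07794586]
24.9583 0.04369338584006846 [ 0.59 -0.28 -2.47] [ -8.3  32.4  75.5 -10.  114.5  76. ]
26.375 0.04394706768514151 [ 0.16 -0.27 -2.66] [ 19.3  47.   62.2  10.7 113.1 104.8]
-0.04 27 [-0.0286 -0.0044 -0.0313]
-0.03 52 [-0.0259 -0.0031 -0.0277]
```

View pics/wA3.png

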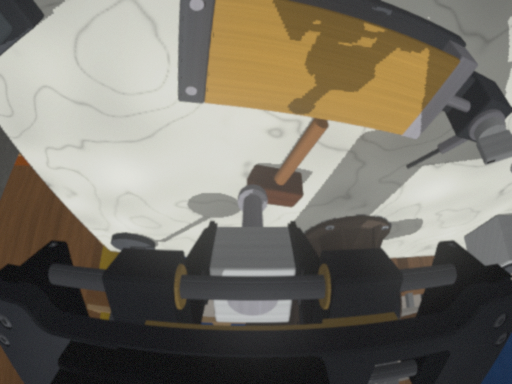

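View pics/sA3.png

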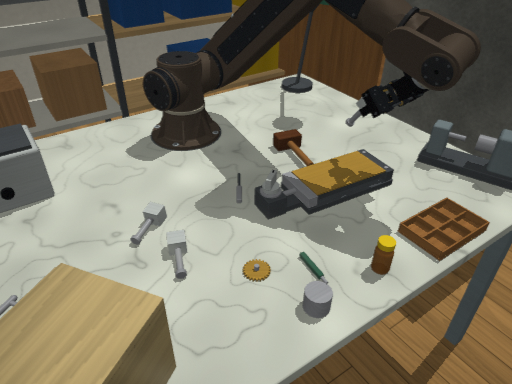

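```bash
python3 - <<'E'
from h import *
R=R_std(-175,46.4,1); s=manip.sense(); print(R.round(2).tolist()); print(s["tool_rot"].round(2).tolist(),s["position"].round(3))
im=snap("wrist");P=cloud(im);print(im["C"].round(2).tolist())
for uv in [(253,192),(253,200),(253,215),(253,245),(253,305),(240,260)]: print(uv,P[uv[1],uv[0]].round(4))
im=snap("scene");cv2.imwrite("pics/sA3c.png",cv2.resize(im["frame"][40:180,300:480,::-1],None,fx=4,fy=4))
E
```

```text
[[0.09, -0.72, -0.69], [-1.0, -0.06, -0.06], [0.0, 0.69, -0.72]]
[[0.09, -0.72, -0.69], [-1.0, -0.06, -0.06], [-0.0, 0.69, -0.72]] [0.549 0.311 0.224]
[[0.09, -0.49, -0.87, 0.73], [-1.0, -0.04, -0.07, 0.33], [0.0, 0.87, -0.49, 0.29], [0.0, 0.0, 0.0, 1.0]]
(253, 192) [0.5093 0.3069 0.1676]
(253, 200) [0.514  0.3074 0.1778]
(253, 215) [0.528  0.3087 0.1977]
(253, 245) [0.571  0.3126 0.2362]
(253, 305) [0.5586 0.3115 0.2678]
(240, 260) [0.576  0.3198 0.2465]
```

View pics/sA3c.png

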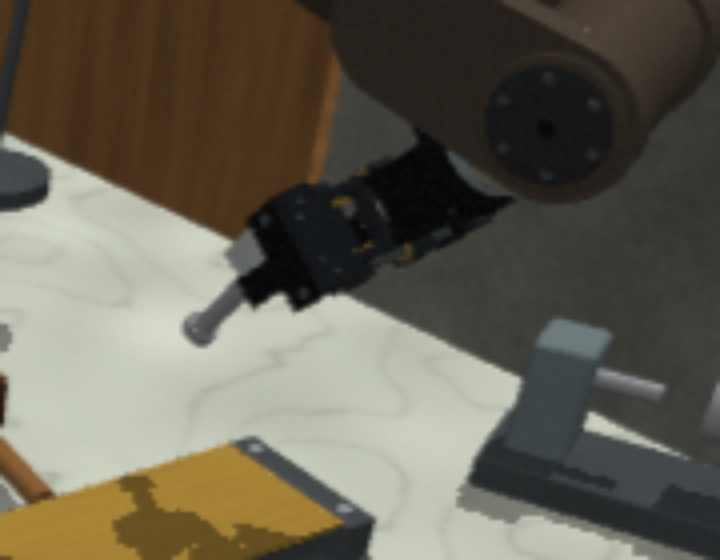

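The pillar pivoted about 35° in the pads during the lift. I'll measure its axis in the tool frame and re-orient to match.

```bash
cat >> h.py <<'E'
def shank_phi(verbose=True):
    """effective phi of the held pillar from wrist depth: line along shank in tool frame"""
    im=snap("wrist");P=cloud(im);s=manip.sense();R=s["tool_rot"];p=s["position"]
    T=(P-p)@R   # tool coords
    m=(np.abs(T[...,0])<.012)&(T[...,2]>-.04)&(T[...,2]<.13)&(np.abs(T[...,1])<.1)
    q=T[m]; m2=np.linalg.norm(q[:,1:]-[0,-.017],axis=1)>0
    # distance from grasp point (0,0,-.017)
    d=np.linalg.norm(q-[0,0,-.017],axis=1); k=(d>.035)&(d<.082)
    sh=q[k]
    # cylinder crest: keep |x|<4mm
    sh=sh[np.abs(sh[:,0])<.004]
    v,_u=None,None
    for _ in range(3):
        c=sh.mean(0);w=np.linalg.svd(sh[:,1:]-c[1:],full_matrices=False)[2][0]
        r=np.abs((sh[:,1:]-c[1:])@np.array([-w[1],w[0]])); sh=sh[r<max(.003,2*np.median(r))]
    if w[1]<0: w=-w
    phi=np.degrees(np.arctan2(w[1],-w[0]))
    if verbose: print("shank n",len(sh),"dir yz",w.round(3),"phi %.1f"%phi,"line rms mm",round(1000*np.sqrt((r**2).mean()),2),"mean",c.round(4))
    return phi,im
E
python3 - <<'E'
from h import *
phi,_=shank_phi()
c=PC+.085*VY+(.1+.08)*Z
R=R_std(-175,phi,1); print(manip.ik(tcp(c,R),R))
manip.movep(tcp(c,R),R)
phi,im=shank_phi();save(im,"wA4.png");save(snap("scene"),"sA4.png"); print(manip.sense()["time"])
E
```

```text
shank n 410 dir yz [-0.408  0.913] phi 65.9 line rms mm 3.06 mean [0.     0.0079 0.0172]
[ 20.79838551  38.65687293  72.14592872   6.38528218  92.45710869
 104.75810245]
shank n 431 dir yz [-0.401  0.916] phi 66.4 line rms mm 3.16 mean [-0.      0.0092  0.0151]
27.2083
```

View pics/sA4.png

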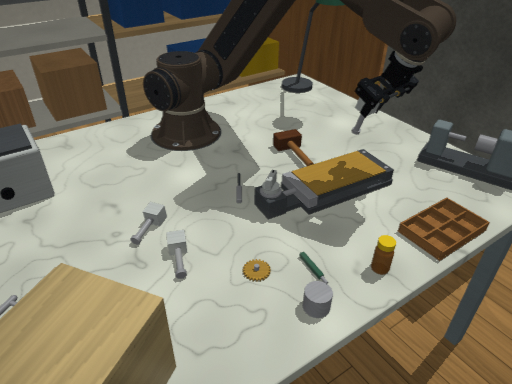

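View pics/wA4.png

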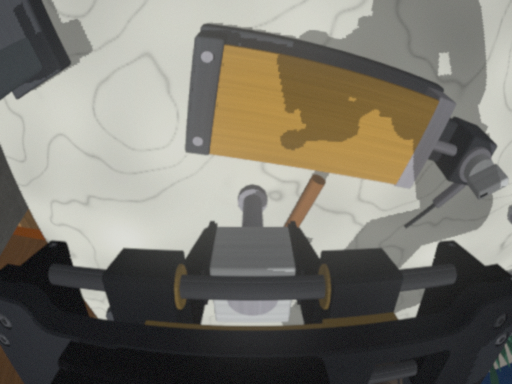

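```bash
python3 - <<'E'
from h import *
im=snap("wrist");P=cloud(im);s=manip.sense();T=(P-s["position"])@s["tool_rot"]
for r in range(180,320,6): print(r,T[r,253].round(4),P[r,253].round(4))
print([ (u,T[200,u].round(4)) for u in range(232,276,4)])
E
```

```text
180 [0.0018 0.0282 0.2523] [0.4249 0.2996 0.0009]
186 [ 0.0011 -0.0137  0.0719] [0.5368 0.3102 0.1481]
192 [ 0.0011 -0.0093  0.0688] [0.5341 0.3099 0.1527]
198 [ 0.0011 -0.006   0.0627] [0.5337 0.3099 0.1597]
204 [ 0.0011 -0.0047  0.0515] [0.537  0.3103 0.1704]
210 [ 0.001  -0.0032  0.042 ] [0.5395 0.3105 0.1797]
216 [ 0.001  -0.0015  0.0339] [0.5413 0.3107 0.1878]
222 [ 0.001  -0.0006  0.0245] [0.5444 0.311  0.1967]
228 [ 0.0008 -0.0091 -0.0053] [0.5644 0.3129 0.2203]
234 [ 0.0008 -0.0083 -0.012 ] [0.5663 0.3131 0.2268]
240 [ 0.0008 -0.0076 -0.0186] [0.5684 0.3133 0.2331]
246 [ 0.0008 -0.0066 -0.0242] [0.5698 0.3134 0.2386]
252 [ 0.0008 -0.0054 -0.0288] [0.5706 0.3135 0.2433]
258 [ 0.0007 -0.0046 -0.0341] [0.5721 0.3137 0.2484]
264 [ 0.0007 -0.0041 -0.0394] [0.5737 0.3138 0.2534]
270 [ 0.0007 -0.0022 -0.042 ] [0.5731 0.3138 0.2567]
276 [ 0.0007  0.001  -0.0427] [0.5704 0.3136 0.2586]
282 [ 0.0005 -0.0302 -0.0939] [0.6198 0.3181 0.2924]
288 [ 0.0005 -0.0285 -0.0948] [0.6187 0.318  0.2939]
294 [ 0.0005 -0.0266 -0.0954] [0.6171 0.3179 0.2952]
300 [ 0.0005 -0.0243 -0.0954] [0.615  0.3177 0.2962]
306 [ 0.0008  0.024  -0.0387] [0.5479 0.3116 0.2644]
312 [ 0.0008  0.0292 -0.0378] [0.5429 0.3111 0.2658]
318 [ 0.0008  0.0347 -0.0368] [0.5374 0.3106 0.2671]
[(232, array([-0.0308,  0.0647,  0.2692])), (236, array([-0.0247,  0.0655,  0.2716])), (240, array([-0.0099, -0.0021,  0.0692])), (244, array([-0.0064, -0.0031,  0.0661])), (248, array([-0.003 , -0.0054,  0.0595])), (252, array([ 0.0003, -0.0056,  0.0586])), (256, array([ 0.0035, -0.0055,  0.059 ])), (260, array([ 0.0069, -0.0041,  0.0633])), (264, array([ 0.0105, -0.0021,  0.0692])), (268, array([0.0254, 0.0652, 0.2705])), (272, array([0.0317, 0.0653, 0.2709]))]
```

```bash
cat >> h.py <<'E'
def held():
    """pitch phi and cap-centre offset (tool frame) of held pillar, from the wrist depth profile on the mid column"""
    s=manip.sense();im=snap("wrist");P=cloud(im);T=(P-s["position"])@s["tool_rot"]
    prof=np.nanmedian(T[:,250:257],axis=1)
    d=np.linalg.norm(prof-[0,0,-.018],axis=1); ok=(d<.11)&(np.abs(prof[:,2]-0)<.11)
    rows=np.where(ok)[0]; rows=rows[(rows>150)&(rows<290)]
    ang=[]
    for r in rows:
        if ok[r+4] :
            v=prof[r]-prof[r+4]; L=np.hypot(v[1],v[2])
            if .002<L<.012: ang.append((r,np.degrees(np.arctan2(v[2],-v[1]))))
    a=np.array(ang); med=np.median(a[:,1])
    for _ in range(4):
        k=np.abs(a[:,1]-med)<8; med=np.median(a[k,1])
    phi=med; f=np.array([-np.cos(np.radians(phi)),np.sin(np.radians(phi))]) # foot dir in (y,z)
    n=np.array([f[1],-f[0]]) # towards axis away from camera (+y)
    if n[0]<0:n=-n
    yz=prof[rows][:,1:]; off=yz@n; s_=yz@f
    # cap face = points nearest the camera side: lowest 'off' with many members
    hist,e=np.histogram(off,bins=np.arange(-.06,.06,.002)); 
    capoff=None
    print("phi %.1f (n=%d)"%(phi,k.sum()))
    g=[(r,(prof[r][1:]@f).round(4),(prof[r][1:]@n).round(4)) for r in rows[::5]]
    print("row,along,off:",[(int(r),float(x),float(y)) for r,x,y in g])
    return phi,f,n,im
E
python3 - <<'E'
from h import *
held()
phi=81.5; co=np.array([0,.0152,-.0196])
R=R_std(-175,phi,1); c=PC+.085*VY+(.1+.03)*Z
manip.movep(c-R@co,R)
print(manip.sense()["time"]); held()
save(snap("scene"),"sA5.png"); save(snap("wrist"),"wA5.png")
print(manip.sense()["force"])
E
```

```text
phi 80.2 (n=64)
row,along,off: [(185, 0.077, -0.0008), (190, 0.0695, 0.0003), (195, 0.0676, 0.004), (200, 0.059, 0.0041), (205, 0.0503, 0.0039), (210, 0.0425, 0.0039), (215, 0.0348, 0.0037), (220, 0.0285, 0.004), (225, 0.0215, 0.0038), (230, -0.0053, -0.0101), (235, -0.0111, -0.0105), (240, -0.0157, -0.0102), (245, -0.0212, -0.0107), (250, -0.0252, -0.0104), (255, -0.0298, -0.0106), (260, -0.0339, -0.0105), (265, -0.0378, -0.0104), (270, -0.0406, -0.0095), (275, -0.0409, -0.0063), (280, -0.0858, -0.0456), (285, -0.0873, -0.045)]
27.7833
phi 79.8 (n=64)
row,along,off: [(185, 0.077, -0.0002), (190, 0.0691, 0.0006), (195, 0.0673, 0.0044), (200, 0.0585, 0.0043), (205, 0.0507, 0.0046), (210, 0.0429, 0.0045), (215, 0.0353, 0.0043), (220, 0.0285, 0.0043), (225, 0.0217, 0.0042), (230, -0.0056, -0.0103), (235, -0.0105, -0.0101), (240, -0.0154, -0.0101), (245, -0.0211, -0.0108), (250, -0.0254, -0.0107), (255, -0.0292, -0.0103), (260, -0.0337, -0.0106), (265, -0.038, -0.0109), (270, -0.0407, -0.0099), (275, -0.0409, -0.0066), (280, -0.0852, -0.046), (285, -0.0868, -0.0454)]
[-0.21189968 -0.57133765 -2.81550287]
```

View pics/sA5.png

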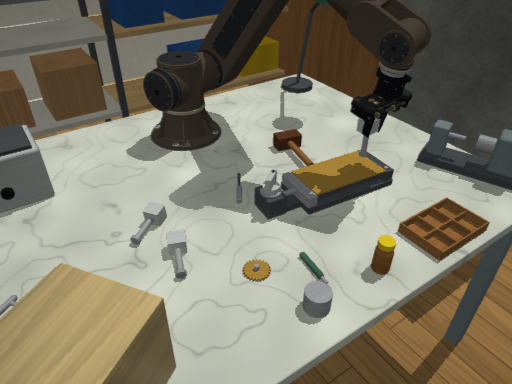

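View pics/wA5.png

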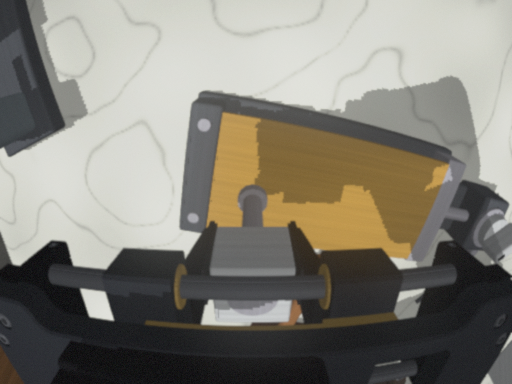

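```bash
python3 - <<'E'
from h import *
for n in ("wrist","top","scene"):
    im=snap(n);P=cloud(im);f=im["frame"].astype(int)
    m=(f[...,0]>f[...,2]*1.7)&(np.abs(P[...,2]-.056)<.008)
    Q=P-PC; a=Q@VX;b=Q@VY; m&=(np.abs(a)<.09)&(np.abs(b)<.15)
    nn,L,st,_=cv2.connectedComponentsWithStats(m.astype(np.uint8)); L=L==1+np.argmax(st[1:,4])
    q=P[L]; print(n,len(q),"x",np.percentile(a[L],[.5,99.5]).round(4),"y",np.percentile(b[L],[.5,99.5]).round(4),"z",np.median(q[:,2]).round(4),rect(q[:,:2]))
E
```

```text
wrist 22417 x [-0.059   0.0663] y [-0.1223  0.1233] z 0.0557 (array([554.2, 228.4]), array([250.3, 130.6]), 84.6)
top 4172 x [-0.0643  0.0636] y [-0.1239  0.1232] z 0.0562 (array([553. , 229.9]), array([251.1, 129.9]), 84.6)
scene 2121 x [-0.0632  0.0663] y [-0.1259  0.1226] z 0.0565 (array([554.5, 229.8]), array([257.6, 135.4]), 83.5)
```

```bash
cat >> h.py <<'E'
def lower(co,R,i,xoff=0.,start=.03):
    c=PC+i*VY+xoff*VX+.1*Z
    f0=manip.sense()["force"][2]
    p=c-R@co
    manip.move_linear(p+[0,0,.006],vel=.05)
    manip.dwell(.2); f0=manip.sense()["force"][2]
    for k in range(12):
        dz=.005-.001*k
        manip.move_linear(p+[0,0,dz],vel=.02); f=manip.sense()["force"][2]
        print("dz %.3f f %.2f"%(dz,f-f0),end="; ")
        if f-f0>2.5: break
    print()
E
python3 - <<'E'
from h import *
phi=80; co=np.array([0,.0153,-.0186])
R=R_std(-175,phi,1)
c=PC+.085*VY+(.1+.03)*Z
manip.move_linear(c-R@co,vel=.1,ori=R)
lower(co,R,.085)
held()
save(snap("scene"),"sA6.png"); s=manip.sense(); print(s["time"],s["force"].round(2),s["finger_gap"])
E
```

```text
dz 0.005 f -0.78; dz 0.004 f -0.33; dz 0.003 f -0.45; dz 0.002 f -1.39; dz 0.001 f -0.58; dz 0.000 f -0.86; dz -0.001 f 7.16; 
phi 80.1 (n=65)
row,along,off: [(151, 0.0792, -0.0306), (156, 0.079, -0.0263), (161, 0.0797, -0.0216), (166, 0.0793, -0.0172), (171, 0.0785, -0.013), (176, 0.0789, -0.0082), (181, 0.0791, -0.0035), (186, 0.0749, -0.0007), (191, 0.0693, 0.0013), (196, 0.0656, 0.004), (201, 0.0576, 0.0044), (206, 0.049, 0.0042), (211, 0.0414, 0.0042), (216, 0.0337, 0.004), (221, 0.0267, 0.0039), (226, 0.0204, 0.004), (231, -0.0063, -0.01), (236, -0.0114, -0.0099), (241, -0.0172, -0.0106), (246, -0.0216, -0.0104), (251, -0.0262, -0.0105), (256, -0.0299, -0.01), (261, -0.0347, -0.0105), (266, -0.0389, -0.0107), (271, -0.0404, -0.0086), (276, -0.041, -0.0057), (281, -0.0861, -0.0457), (286, -0.0877, -0.045)]
31.0167 [-0.97 -0.76  5.87] 0.04387746043209009
```

```bash
cat >> h.py <<'E'
def release():
    s=manip.sense();p=s["position"];R=s["tool_rot"]
    manip.move_linear(p+[0,0,.0006],vel=.02)
    manip.gripper_to(.064)
    manip.dwell(.2)
    p=manip.sense()["position"]
    manip.move_linear(p-R[:,2]*.14,vel=.12)
def check_standing(im):
    P=cloud(im);Q=P-PC;a=Q@VX;b=Q@VY;z=Q[...,2]
    m=(np.abs(a)<.08)&(np.abs(b)<.14)&(z>.112)&(z<.128)
    n,L,st,_=cv2.connectedComponentsWithStats(m.astype(np.uint8))
    for i in range(1,n):
        if st[i,4]<40: continue
        k=L==i; q=np.stack([a[k],b[k],z[k]],1); A=np.c_[q[:,:2],np.ones(len(q))]; w=np.linalg.lstsq(A,q[:,2],rcond=None)[0]
        r=cv2.minAreaRect((q[:,:2]*1000).astype(np.float32))
        print("standing cap top n",len(q),"plate xy mm",np.round(r[0],1),np.round(r[1],1),"ang",round(r[2],1),"z",np.median(q[:,2]).round(4),"tilt deg",np.degrees(np.arctan(w[:2])).round(1))
E
python3 - <<'E'
from h import *
release()
s=manip.sense();print(s["time"],s["force"].round(2),s["position"].round(3))
for n in("wrist","scene","top"):
    im=snap(n); save(im,n+"A7.png"); print(n);check_standing(im); find_pillars(im)
E
```

```text
33.3833 [-0.   -0.09  0.14] [0.596 0.317 0.273]
wrist
standing cap top n 1884 plate xy mm [ 0.4 84.2] [44.7 44. ] ang 9.5 z 0.1198 tilt deg [-2.1 -0.5]
scene
standing cap top n 164 plate xy mm [-1.3 82.4] [46.8 49.7] ang 7.7 z 0.1201 tilt deg [-3.4  3.2]
pillar cap [ 0.4035 -0.2942] size [46.3 43.6] ang shank 128.0 rect 128.2 n 549
pillar cap [ 0.5373 -0.2936] size [43.8 41.2] ang shank 159.7 rect 159.1 n 582
top
standing cap top n 370 plate xy mm [-1.7 85.6] [44.7 45.3] ang 9.3 z 0.1203 tilt deg [0.7 1.3]
pillar cap [ 0.5355 -0.2907] size [43.7 41.4] ang shank 160.3 rect 159.7 n 491
pillar cap [ 0.4029 -0.2919] size [44.  40.4] ang shank 126.4 rect 126.0 n 518
```

View pics/sceneA7.png

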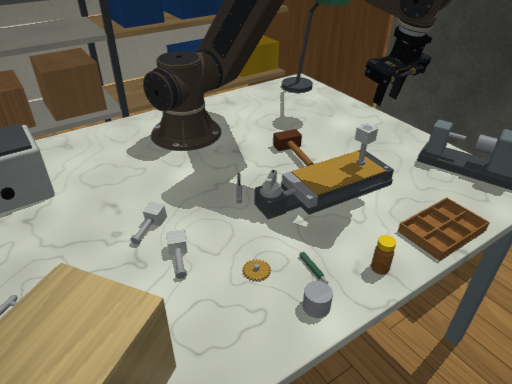

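```bash
cat >> h.py <<'E'
def held2():
    phi,f,n,im=None,None,None,None
    import io,contextlib
    with contextlib.redirect_stdout(io.StringIO()): phi,f,n,im=held()
    s=manip.sense();P=cloud(im);T=(P-s["position"])@s["tool_rot"]
    prof=np.nanmedian(T[150:290,250:257],axis=1)[:,1:]
    al=prof@f;of=prof@n
    k=(al>-.07)&(al<.0)&(of>-.035)&(of<.02)
    co_=np.median(of[k&(al>-.04)])  # cap face offset
    k=k&(np.abs(of-co_)<.002); top=al[k].min(); bot=al[k].max()
    sh=(al>bot+.015)&(al<bot+.06)&(of>co_+.008)&(of<co_+.02)
    so=np.median(of[sh]) if sh.sum() else np.nan
    o=np.nanmean([co_+.022,so+.008]); a=(top+bot)/2
    if (bot-top)<.036: a=top+.020
    yz=a*f+o*n; co=np.array([0,*yz])
    print("held phi %.1f  cap face %.4f len %.4f..%.4f shank %.4f -> co"%(phi,co_,top,bot,so),co.round(4),"t",round(s["time"],1),"gap",round(s["finger_gap"],4))
    return phi,co,im
E
python3 - <<'E'
from h import *
p=manip.sense()["position"]
manip.move_linear([p[0],p[1],.36],vel=.25)
R0=manip.sense()["tool_rot"]
manip.movep([.56,-.15,.36],R0)
ps=find_pillars(snap("top"))
c,h=min(ps,key=lambda t:np.linalg.norm(t[0][:2]-[.536,-.291]))[:2]
R=R_lie(h,PHI,1); q=manip.ik(tcp(c,R)-R[:,2]*.2,R);print(q)
manip.movep(tcp(c,R)-R[:,2]*.14,R)
im=snap("wrist");save(im,"wB1.png")
print(manip.sense()["time"]);ps=find_pillars(im)
E
```

```text
pillar cap [ 0.5333 -0.2956] size [32.4 39.9] ang shank 163.5 rect 162.1 n 339
pillar cap [ 0.4027 -0.2918] size [44.  40.1] ang shank 126.4 rect 126.1 n 461
[-51.2813412   17.30815863 135.19879675 107.38495476  22.58744967
 -46.73464051]
37.7917
pillar cap [ 0.5365 -0.2929] size [44.  41.2] ang shank 159.5 rect 159.7 n 3085
```

View pics/wB1.png

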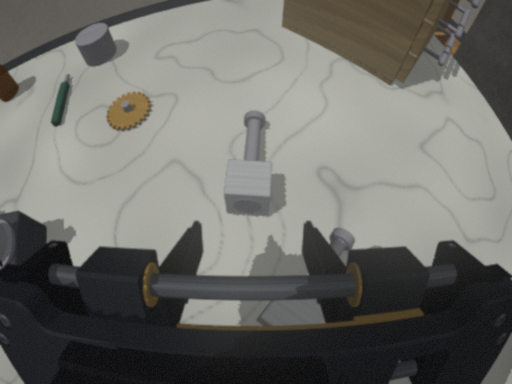

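```bash
python3 - <<'E'
from h import *
ps=find_pillars(snap("wrist"))
c,h=min(ps,key=lambda t:np.linalg.norm(t[0][:2]-[.536,-.291]))[:2]
R,p=grasp(c,h)
held2()
if manip.sense()["finger_gap"]>.03:
    manip.move_linear([p[0],p[1],p[2]+.05],vel=.06); held2()
    manip.move_linear([p[0],p[1],p[2]+.2],vel=.12); _,_,im=held2(); save(im,"wB2.png")
    print(manip.sense()["force"].round(2))
E
```

```text
pillar cap [ 0.5366 -0.2929] size [44.  41.2] ang shank 159.5 rect 160.3 n 3088
grip 39.9 0.044 [-1.8  0.1  3. ] [ 0.5492 -0.2976  0.0112] [ 0.5492 -0.2976  0.011 ]
held phi 48.2  cap face -0.0321 len -0.0334..-0.0001 shank -0.0195 -> co [ 0.      0.0009 -0.0172] t 39.9 gap 0.0442
held phi 48.0  cap face -0.0322 len -0.0331..-0.0006 shank -0.0194 -> co [ 0.      0.0007 -0.017 ] t 41.0 gap 0.0439
held phi 44.1  cap face -0.0333 len -0.0309..-0.0000 shank -0.0171 -> co [ 0.      0.0007 -0.0149] t 42.7 gap 0.0438
[ 0.2   0.12 -4.21]
```

View pics/wB2.png

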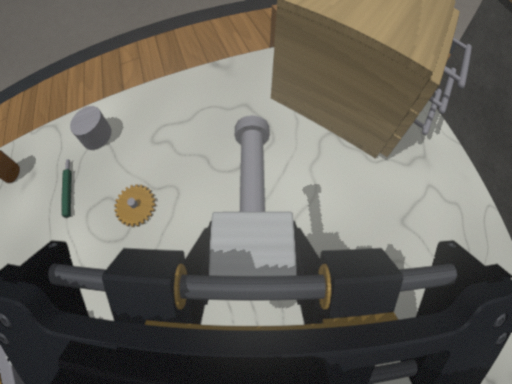

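```bash
python3 - <<'E'
from h import *
s=manip.sense();p=s["position"]
manip.move_linear([p[0],p[1],p[2]+.08],vel=.2); 
R=R_std(-175,46.4,1)
c=np.array([.52,-.05,.34]); manip.movep(tcp(c,R),R); held2()
co=np.array([0,.0009,-.017])
c=PC+(.1+.08)*Z
manip.movep(c-R@co,R); phi,co,im=held2(); save(im,"wB3.png"); save(snap("scene"),"sB3.png")
print(manip.sense()["qpos"].round(1),manip.sense()["force"].round(1))
E
```

```text
held phi 47.0  cap face -0.0332 len -0.0324..-0.0004 shank -0.0195 -> co [ 0.      0.0001 -0.0168] t 45.0 gap 0.0439
held phi 47.4  cap face -0.0329 len -0.0327..-0.0005 shank -0.0196 -> co [ 0.      0.0003 -0.0169] t 46.2 gap 0.0438
[ 13.5  43.6  69.6   6.3 110.   98.4] [-0.7 -0.1 -3.7]
```

View pics/sB3.png

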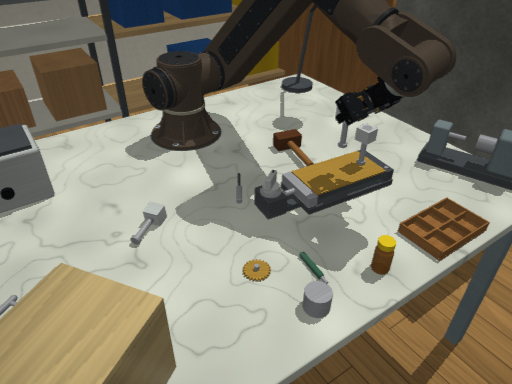

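```bash
python3 - <<'E'
from h import *
co=np.array([0,.0003,-.017]); R=R_std(-175,47,1)
manip.move_linear(PC+.12*Z-R@co,vel=.08,ori=R)
lower(co,R,0.)
held2(); save(snap("scene"),"sB4.png")
release()
s=manip.sense();print(s["time"],s["force"].round(2),s["position"].round(3))
for n in("wrist","scene","top"):
    im=snap(n); save(im,n+"B7.png"); print(n);check_standing(im); find_pillars(im)
E
```

```text
dz 0.005 f 0.31; dz 0.004 f 0.47; dz 0.003 f 0.70; dz 0.002 f 0.17; dz 0.001 f 0.30; dz 0.000 f 0.45; dz -0.001 f 0.76; dz -0.002 f 0.30; dz -0.003 f 0.79; dz -0.004 f 2.07; dz -0.005 f 10.08; 
held phi 48.8  cap face -0.0325 len -0.0335..-0.0004 shank -0.0205 -> co [ 0.      0.0003 -0.0177] t 50.6 gap 0.0442
52.975 [-0.15 -0.21  0.66] [0.636 0.236 0.242]
wrist
standing cap top n 1295 plate xy mm [ 1.2 84.5] [45.5 44.8] ang 10.6 z 0.1195 tilt deg [-5.   0.3]
standing cap top n 1213 plate xy mm [ 2.4 -0. ] [43.8 44.1] ang 9.7 z 0.1196 tilt deg [-4.9 -0.9]
pillar cap [ 0.4058 -0.2919] size [44.6 39.3] ang shank 128.9 rect 128.2 n 582
scene
standing cap top n 108 plate xy mm [ 0.6 81.8] [44.4 47.4] ang 9.2 z 0.1188 tilt deg [-4.4  4.4]
standing cap top n 175 plate xy mm [ 0.3 -1.5] [46.6 46.6] ang 10.8 z 0.1202 tilt deg [-3.4  2.7]
pillar cap [ 0.4037 -0.2941] size [44.3 42.2] ang shank 127.8 rect 127.4 n 551
top
pillar cap [ 0.4031 -0.2919] size [43.7 40.6] ang shank 126.1 rect 126.0 n 519
```

View pics/sceneB7.png

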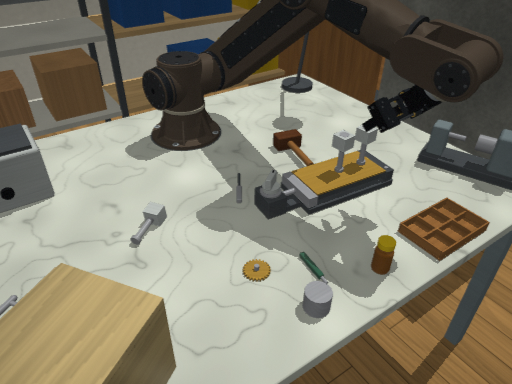

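```bash
python3 - <<'E'
from h import *
p=manip.sense()["position"]
manip.move_linear([p[0],p[1],.36],vel=.25)
R0=manip.sense()["tool_rot"]
manip.movep([.56,-.12,.36],R0)
ps=find_pillars(snap("scene"))
c=np.array([.404,-.293,.024]);a=np.radians(126.5);h=np.array([np.cos(a),np.sin(a),0])
R=R_lie(h,PHI,1)
print(manip.ik(tcp(c,R)-R[:,2]*.14,R))
manip.movep(tcp(c,R)-R[:,2]*.14,R)
im=snap("wrist");save(im,"wC1.png")
print(manip.sense()["time"]);ps=find_pillars(im)
E
```

```text
pillar cap [ 0.4036 -0.2951] size [45.7 41.9] ang shank 128.3 rect 125.8 n 551
[-33.59610182  22.63014699 146.63628227 205.876155    30.0939094
 -97.26456677]
58.4167
pillar cap [ 0.4038 -0.294 ] size [44.  41.2] ang shank 126.0 rect 125.4 n 3064
```

View pics/wC1.png

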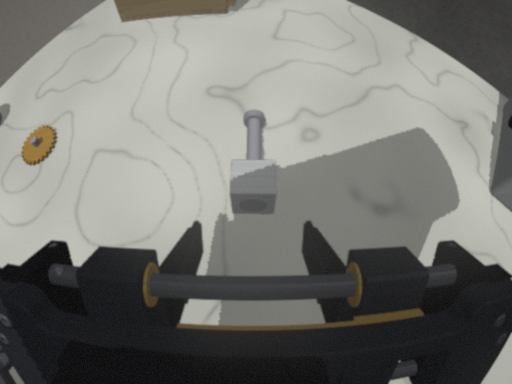

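```bash
python3 - <<'E'
from h import *
ps=find_pillars(snap("wrist"))
c,h=min(ps,key=lambda t:np.linalg.norm(t[0][:2]-[.404,-.293]))[:2]
R,p=grasp(c,h)
held2()
if manip.sense()["finger_gap"]>.03:
    manip.move_linear([p[0],p[1],p[2]+.05],vel=.06); held2()
    manip.move_linear([p[0],p[1],p[2]+.2],vel=.12); held2()
    s=manip.sense();print(s["qpos"].round(1))
    try: manip.move_linear([p[0],p[1],p[2]+.28],vel=.2)
    except manip.PlanningError as e: print(e)
    R=R_std(-175,46.4,1)
    c=np.array([.50,-.10,.34]); print(manip.ik(tcp(c,R),R)); manip.movep(tcp(c,R),R); held2()
    co=np.array([0,.0005,-.017])
    c=PC-.085*VY+(.1+.08)*Z
    manip.movep(c-R@co,R); phi,co,im=held2(); save(im,"wC3.png"); save(snap("scene"),"sC3.png")
    print(manip.sense()["qpos"].round(1),manip.sense()["force"].round(1))
E
```

```text
pillar cap [ 0.4038 -0.2941] size [43.9 41.6] ang shank 126.1 rect 126.5 n 3062
grip 60.4 0.0437 [-0.4  2.1  3.7] [ 0.4118 -0.305   0.0112] [ 0.4117 -0.305   0.011 ]
held phi 48.4  cap face -0.0320 len -0.0333..-0.0007 shank -0.0197 -> co [ 0.      0.0007 -0.0171] t 60.4 gap 0.0438
held phi 47.7  cap face -0.0324 len -0.0329..-0.0004 shank -0.0195 -> co [ 0.      0.0006 -0.0169] t 61.5 gap 0.0439Traceback (most recent call last):
  File "<stdin>", line 8, in <module>
workcell.PlanningError: the arm cannot follow that straight line within its joint ranges
```

```bash
python3 - <<'E'
from h import *
for d in (.09,.06,.04,.02):
    p=manip.sense()["position"]
    try: manip.move_linear([p[0],p[1],p[2]+d],vel=.12); print("up",d); break
    except manip.PlanningError as e: print(d,e)
s=manip.sense();print(s["qpos"].round(1),s["position"].round(3))
R=R_std(-175,46.4,1)
for c in ([.50,-.10,.34],[.45,-.2,.34],[.5,-.2,.34]):
    c=np.array(c);print(c,manip.ik(tcp(c,R),R))
E
```

```text
up 0.09
[ -38.8   20.2  134.   216.6   16.3 -113.9] [ 0.411 -0.305  0.15 ]
[ 0.5  -0.1   0.34] [-12.70789623  31.05723345  77.98200409 -13.1354248  112.62952455
  71.84989851]
[ 0.45 -0.2   0.34] [-22.26237333  28.53144663  82.49077326 -19.42289291 108.20584199
  63.24925334]
[ 0.5  -0.2   0.34] [-20.7025667   32.81754125  74.7709334  -18.80948796 111.93219558
  63.53314321]
```

```bash
python3 - <<'E'
from h import *
manip.goto_joints([-31.4,12.5,135.2,119.5,12.8,-43.7]); held2()
p=manip.sense()["position"]; print(p.round(3))
manip.move_linear([p[0],p[1],p[2]+.08],vel=.2)
R=R_std(-175,46.4,1)
c=np.array([.52,-.05,.34]); manip.movep(tcp(c,R),R); held2()
co=np.array([0,.0006,-.017])
c=PC-.085*VY+(.1+.08)*Z
manip.movep(c-R@co,R); phi,co,im=held2(); save(im,"wC3.png"); save(snap("scene"),"sC3.png")
print(manip.sense()["qpos"].round(1),manip.sense()["force"].round(1))
E
```

```text
held phi 43.7  cap face -0.0335 len -0.0307..-0.0004 shank -0.0167 -> co [ 0.      0.0007 -0.0147] t 63.9 gap 0.0439
[ 0.469 -0.148  0.191]
held phi 47.6  cap face -0.0330 len -0.0327..-0.0001 shank -0.0199 -> co [ 0.      0.0001 -0.0171] t 66.8 gap 0.0437
held phi 49.6  cap face -0.0322 len -0.0337..-0.0001 shank -0.0209 -> co [ 0.      0.0001 -0.0179] t 67.8 gap 0.044
[  7.2  40.9  75.1   1.7 107.5  92.2] [ 0.4  0.5 -3.3]
```

View pics/sC3.png

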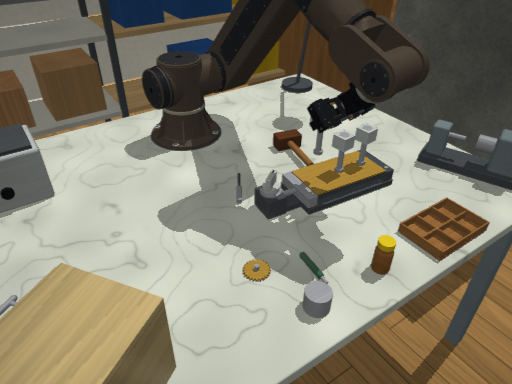

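```bash
python3 - <<'E'
from h import *
held2()
co=np.array([0,.0003,-.017]); R=R_std(-175,47.5,1)
manip.move_linear(PC-.085*VY+.12*Z-R@co,vel=.08,ori=R)
lower(co,R,-.085)
held2()
release()
p=manip.sense()["position"]
manip.move_linear([p[0]+.06,p[1]-.04,.33],vel=.2)
s=manip.sense();print(s["time"],s["force"].round(2),s["position"].round(3))
for n in("wrist","scene","top"):
    im=snap(n); save(im,n+"C7.png"); print(n);check_standing(im); find_pillars(im)
E
```

```text
held phi 45.1  cap face -0.0336 len -0.0315..-0.0003 shank -0.0184 -> co [ 0.      0.0003 -0.0159] t 67.9 gap 0.0444
dz 0.005 f 0.17; dz 0.004 f -1.85; dz 0.003 f -0.82; dz 0.002 f -0.90; dz 0.001 f -0.10; dz 0.000 f -1.26; dz -0.001 f -1.35; dz -0.002 f -1.52; dz -0.003 f -1.65; dz -0.004 f -0.50; dz -0.005 f 8.62; 
held phi 45.9  cap face -0.0333 len -0.0319..-0.0006 shank -0.0187 -> co [ 0.      0.0004 -0.0162] t 72.2 gap 0.0438
75.2917 [ 0.15  0.27 -0.17] [0.687 0.112 0.329]
wrist
standing cap top n 712 plate xy mm [ 1.7 84.2] [44.5 45.2] ang 9.5 z 0.1193 tilt deg [-3.7  1.7]
standing cap top n 819 plate xy mm [ 2.  -0.5] [44.7 44.8] ang 10.5 z 0.1195 tilt deg [-3.9  0.9]
standing cap top n 829 plate xy mm [  2.7 -85.6] [45.2 44.5] ang 11.4 z 0.1193 tilt deg [-3.8 -0.8]
scene
standing cap top n 160 plate xy mm [ 0.5 81.6] [47.4 48. ] ang 10.0 z 0.1201 tilt deg [-2.5  1.9]
standing cap top n 177 plate xy mm [ 0.4 -2.6] [47.  47.2] ang 12.9 z 0.1202 tilt deg [-4.5  3.5]
standing cap top n 187 plate xy mm [  1.3 -87.2] [45.2 46.4] ang 10.5 z 0.1203 tilt deg [-3.3  2. ]
top
```

View pics/sceneC7.png

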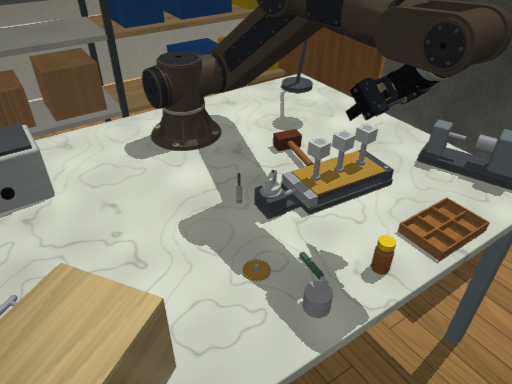

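View pics/wristC7.png

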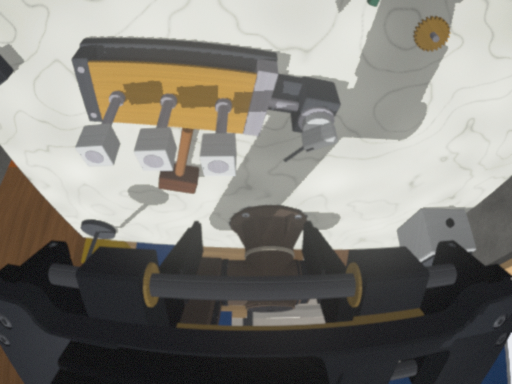

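```bash
python3 - <<'E'
from h import *
manip.dwell(1.5)
check_standing(snap("scene")); im=snap("wrist");check_standing(im)
P=cloud(im);Q=P-PC;a=Q@VX;b=Q@VY;f=im["frame"].astype(int)
m=(np.abs(Q[...,2]+.003)<.004)&(np.abs(a)<.07)&(b<-.1)&(b>-.19)&~(f[...,0]>f[...,2]*1.5)
print("jaw y range",np.percentile(b[m],[1,99]).round(4),m.sum(),manip.sense()["time"],manip.sense()["force"].round(2))
manip.close_job()
E
```

```text
standing cap top n 162 plate xy mm [-1.3 83.2] [45.6 47.4] ang 10.8 z 0.1201 tilt deg [-3.1  3.6]
standing cap top n 176 plate xy mm [ 1.7 -2. ] [45.5 48.1] ang 9.6 z 0.1203 tilt deg [-3.6  3.2]
standing cap top n 185 plate xy mm [  1.6 -86.8] [46.4 46. ] ang 12.3 z 0.12 tilt deg [-2.9  2.5]
standing cap top n 710 plate xy mm [ 1.5 84.2] [44.  45.4] ang 10.4 z 0.1193 tilt deg [-3.5  1.7]
standing cap top n 823 plate xy mm [ 1.2 -0.4] [46.5 44.4] ang 10.3 z 0.1195 tilt deg [-3.6  0.8]
standing cap top n 838 plate xy mm [  2.  -85.6] [45.9 44.5] ang 10.6 z 0.1193 tilt deg [-3.9 -0.7]
jaw y range [-0.1551 -0.1249] 1224 77.0417 [0.34 0.32 0.15]
the job is handed in; nothing more can be done
```

The vise is closed and all three pillars stand on the plate. I handed the job in at about 77 s of the 210 s allowed.

- **Vise:** I turned the knob 180° clockwise in one grip. The jaw face measured 124.9 mm to -y of the plate's centre, so it is closed on the edge. The drive needed at most 2.2 of the 3.14 rad turned, so the clutch slipped at least 0.9 rad. I inferred that from the angle; the wrist torque readings did not show the slip.
- **Pillars:** They stand at about y = +84, 0 and -86 mm and within 3 mm of the plate's x centre line. The cap tops are 119 to 120 mm above the plate, which puts the cap centres at about 100 mm. Their positions stayed the same to within about 2 mm over the final 1.5 s wait.
- **Slip on the first pillar:** It pivoted about 35° in the grip when lifted, so I measured its angle with the wrist camera and corrected it before placing.
- **Other items:** The last pictures show the mallet, broach handle, punch and wheel in their places. I did not measure them again.

**Check that disagreed:** depth fits of the cap tops suggested 2 to 4° of tilt, against a limit of 3.4°. The three caps agreed with each other in each view, but the sideways part of the tilt differed between cameras, and the top camera gave about 1° for the one pillar it could see. I took it as a camera depth or calibration bias, because each foot rests flat on the plate.

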